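# Set the stone clamp with a quarter turn of play

## Robot

A 6-joint arm with a two-finger parallel gripper is mounted at the origin on the work surface. World frame = base frame: x ahead of the robot, y to its left, z up, the work surface at z = 0. Lengths are in m, angles in rad, forces in N, time in s.
With the tool pointing down it reaches from about 0.225 to 0.875 m from the base axis. Payload 3.4 kg.
Tool frame: the origin (TCP) lies at the very end of the fingers, on their centre line; the grasp point (between the pads) lies 19 mm behind it; z points along the fingers, y is the direction in which the jaws open and shut (so a half turn about z gives the same grasp; the last joint's range is limited). The gripper opens to 85 mm and grips with 20 to 120 N. Pads are 22 mm wide; open, the fingers measure 114 mm over their backs; the gripper's body (76 mm by 85 mm) begins 54 mm behind the grasp point. The pads swing forward as they close: fully open they stand 13 mm farther back than shut.
Start: joints at [-1.373, 0.276, 1.505, -0, 1.361, -0.121], TCP at [0.18, -0.546, 0.231] pointing down, gripper open.
Joint ranges: [-2.89, 2.89], [-0.75, 2.08], [0.22, 2.7], [-1.18, 4.32], [0.11, 2.71], [-2.7, 2.7]. Speed limits (rad/s): [2.57, 2.57, 3.14, 3.14, 3.14, 3.14].

## Interface

Orientations are given as a unit quaternion [x, y, z, w].
In Python, from rig import telemetry, vision, finish_job gives the robot as it stands.
- The arm moves only by the tool carry_out, never from a script. Its argument "steps" is one flat list of numbers, 5 for each row, row after row: the shift along the tool's x, y, z in m, then the turn about the tool's z in rad, then the finger opening in m, from 0 to 0.0854. A call has exactly 5 rows; each row is the pose to reach, as a shift and turn from the pose commanded when the call began, along the tool's axes at that moment; what a row does not reach only later rows make up. A row lasts 1/10 s, in which the tool goes at most 50 mm and 8.59 degrees, less where a joint would pass 70% of its speed; a pose out of reach is approached as far as the arm can. A call with a gripper value outside its range is refused whole. The fingers move at their own pace and stop on an object; the grip force is fixed at half the most. Time passes only in rows, so rows that repeat a pose let the fingers close, or fill a call up. It gives the time, the measured TCP pose, the force and the opening at its end, in the units of the state.
- telemetry.read_state(): the state, without advancing time (a new reading comes with each control period).
- vision.read_camera(name): name is "side" or "top"; returns a dict with "img" (480x640x3 uint8, blue, green, red), "fovy" (degrees; the focal length in pixels is half the picture's height over the tangent of half this angle, whatever the lens; pixels are square), "cx", "cy" (the principal point, pixels), "R" (3x3) and "t" (3): a world point X has camera coordinates R X + t. Camera axes: x right, y down, z forward; pixel columns grow to the right and rows downward; lengths in m; the calibration is good to about 2 mm. A picture is of the moment at which its call begins. There is no depth.
- finish_job(): hands the job in, once; it reports no verdict.
The state is a dict: "time": time; "joint_positions": joint angles; "qvel": joint speeds; "tau": joint torques, N m; "tool_pos": TCP position; "tool_rot": TCP orientation; "ft_force": force on the tool from outside, world axes, zero at the start; "moment": the same for the moment, N m; "gripper_width": finger opening in m.
Only numpy, scipy, OpenCV 4.12 (cv2) and the standard library are available. Lean on these libraries where they do the work, as an engineer would, in place of code of your own. Each camera call takes 0.05 s, during which the arm holds its last target. There are 200 camera calls.

## Task

Turn the wing knob of the stone clamp clockwise (seen from above) until its pad bottoms firmly on the pebble and the knob will turn no further, then back it off by a quarter of a turn, so that the pebble is kept in its place but not pinched. Let go of the knob, and leave the loose pebbles and the loupe where they are.

Things in the scene. Friction and masses are not known exactly. Their poses are not given: they have to be found in the camera images.
- clamp: Grey cast clamp, bolted to the table: base 130 (x) by 150 (y) by 22 mm high; two 16 mm steel columns at y = +55 and -55 mm carry a crosshead 40 (x) by 145 mm (y), its top 130 mm above the table (138 mm at the column nuts, 24 mm across). Origin: centre of the base's underside, on the table, exactly under the knob's axis; z up. It does not move.
- knob_grip (a point): Middle of the flat upright wing of the dark steel wing knob on the crosshead, on the knob's upright axis, 161 mm above the table: the height to grip. The wing is 56 mm long (along this point's x axis), 14 mm thick (its y axis) and 30 mm high (15 mm above and below this point), on a 14 mm round shank; 16 mm are free between wing and crosshead. z up.
- knob: The whole wing knob. Origin: on its axis, at the crosshead's top. It turns about z, neither rises nor sinks, and stays where it is left. Clockwise from above lowers the pad. It turns against light friction (about 0.05 N m) until the pad bottoms, then it stops hard. To bottom takes about 1/3 to 3/4 of a turn from the start, differing each time: it has to be felt.
- pad: Round steel pressure pad, 26 mm across and 7 mm thick, under the crosshead on the knob's axis. Origin: centre of its underside. It slides straight up and down (it does not turn), 16 mm for each turn of the knob, about 2.5 mm per radian.
- stone: Grey river pebble, about 50 mm across, its top worn flat, seated on a 54 mm wooden disc that stands in the clamp's base right under the pad. Origin: centre of the disc's underside, a little below the top of the base. Disc and pebble together are roughly 50 mm high, not measured exactly; they stand up to 4 mm higher or lower from one time to the next. Fixed.
- pebble_a: Loose brownish pebble, 52 mm across, 26 mm high, lying on the table beside the clamp. Bystander. Origin: centre of its underside.
- pebble_b: Loose dark pebble, 40 mm across, 20 mm high, lying on the table beside the clamp. Bystander. Origin: centre of its underside.
- loupe: Loose black stand loupe, 42 mm across, 45 mm high, standing on the table near the clamp. Bystander. Origin: centre of its underside.
Things that resemble listed ones, but are neither listed nor needed, are in the scene too. What is meant by the clamp is not green or yellow, and is the larger of those in its own colour.

How it is judged:
On the way:
1. the knob has been turned down until the pad bottomed firmly on the pebble (pressing with more than 15 N) (contact force between pad and stone above 15 N), for 0.1 s.
At the end, for the whole second after the job is handed in: After bottoming, the pad stands 2 to 6 mm clear of the pebble's top, which is the knob backed off by a quarter of a turn (give or take an eighth of a turn) from where it bottomed; the pad and knob are at rest (z of pad in the frame of stone between 0.054 and 0.058 m and contact force between pad and stone below 0.5 N and linear speed of pad below 0.002 m/s); the robot touches nothing.
It fails at once if pebble_a was moved by more than 30 mm (distance of pebble_a from where it was at the start of the episode above 0.03 m).
It fails at once if pebble_b was moved by more than 30 mm (distance of pebble_b from where it was at the start of the episode above 0.03 m).
It fails at once if the loupe was moved by more than 30 mm (distance of loupe from where it was at the start of the episode above 0.03 m).
It also fails if it takes over 72 s, if anything falls off the work surface, if the arm or the gripper's body presses on something with over 40 N, if the wrist force passes 120 N, or if a joint passes its speed limit or range.

## Working session

There is one attempt and no reset: what is moved stays moved. The work goes in short steps, Python scripts to look and compute and a tool call to move; the robot and the scene stay as the last step left them, time stands still between calls to the robot, and variables do not carry over. Pictures are saved under pics/ and viewed, about 8 in all and at most 12, crops included, and the job is handed in when it is done.

Besides the shell and the picture viewer there is one more tool, called as name(argument=value, ...), one argument or row to a line, values as JSON. carry_out: Moves the arm, as the interface text tells. Its arguments: {"type":"object","properties":{"steps":{"type":"array"}},"required":["steps"]}

```bash
mkdir -p pics
cat > h.py <<'E'
import numpy as np,cv2
from rig import telemetry,vision,finish_job
def f(c): return 240/np.tan(np.radians(c["fovy"])/2)
def proj(c,X):
    p=np.asarray(c["R"])@np.asarray(X,float)+np.asarray(c["t"]); return f(c)*p[:2]/p[2]+[c["cx"],c["cy"]]
def unproj(c,uv,z):
    R=np.asarray(c["R"]);o=-R.T@np.asarray(c["t"]);d=R.T@np.array([(uv[0]-c["cx"])/f(c),(uv[1]-c["cy"])/f(c),1]);return o+d*(z-o[2])/d[2]
E
python3 - <<'E'
from h import *
for n in("top","side"):
    c=vision.read_camera(n); cv2.imwrite(f"pics/{n}1.png",c["img"]); print(n,c["fovy"],c["cx"],c["cy"],np.round(-np.array(c["R"]).T@c["t"],3),np.round(c["R"],3).tolist())
print(telemetry.read_state())
E
```

```text
top 51.42760086986596 317.9906750965854 246.85474842171507 [0.485 0.048 0.945] [[-0.007, -1.0, -0.005], [-0.998, 0.007, -0.062], [0.062, 0.005, -0.998]]
side 45.95436965954174 324.8067714530258 238.05517087200562 [ 0.463 -0.711  0.679] [[0.995, -0.101, 0.002], [-0.057, -0.58, -0.813], [0.083, 0.808, -0.583]]
{'time': 0.1, 'joint_positions': array([-1.37299525e+00,  2.76509802e-01,  1.50596069e+00,  3.07436400e-05,
        1.36071647e+00, -1.21014102e-01]), 'qvel': array([ 1.63520857e-03, -8.54672614e-04, -2.73474062e-03,  7.45884444e-04,
       -1.48583217e-03,  4.50762791e-05]), 'tau': array([ 1.89854363e-03, -4.17698765e+01, -2.46404618e+01, -1.67028111e-04,
        5.73807542e-03,  9.84272077e-07]), 'tool_pos': array([ 0.18013683, -0.54557701,  0.23055701]), 'tool_rot': array([ 9.87321689e-01,  1.58730110e-01, -1.55776640e-05, -7.97140410e-04]), 'ft_force': array([-0.34197895, -0.18776432,  0.77401353]), 'moment': array([-0.03374488,  0.01140809,  0.03582305]), 'gripper_width': 0.08510732531454804}
```

View pics/top1.png

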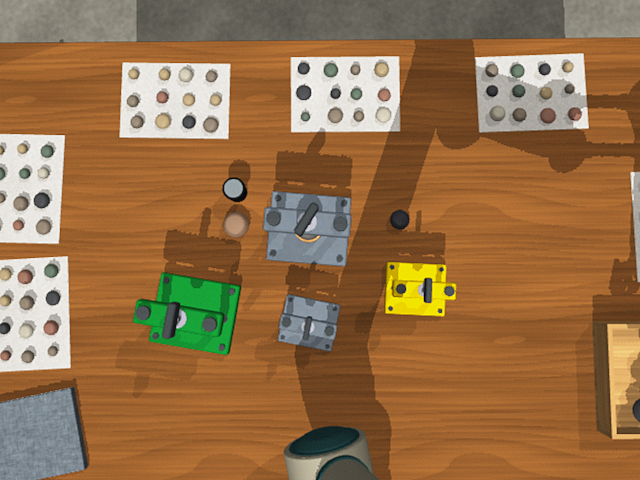

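View pics/side1.png

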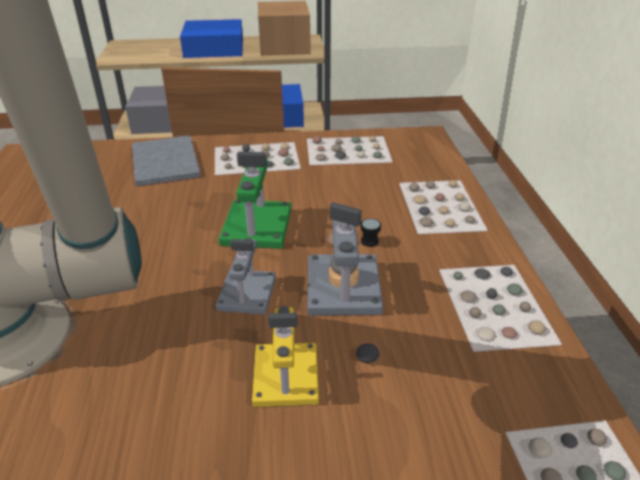

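The top view shows the larger grey clamp with its wing from about (297,235) to (317,205). In the side view its wing is at about (346,215). The loupe, the brown pebble and the dark pebble are near it at top (234,189), (236,223) and (400,219).

Run:
```python
from h import *
c=vision.read_camera("top");im=c["img"]
a=im[180:280,250:370]; g=a.max(2)
m=((g<75)).astype(np.uint8)
cs,_=cv2.findContours(m,cv2.RETR_EXTERNAL,cv2.CHAIN_APPROX_NONE)
for k in cs:
    if cv2.contourArea(k)>60: print(cv2.contourArea(k),cv2.minAreaRect((k+[250,180]).astype(np.float32)))
big=cv2.resize(a,None,fx=5,fy=5,interpolation=cv2.INTER_CUBIC)
s=vision.read_camera("side");b=cv2.resize(s["img"][190:320,290:400],None,fx=4.5,fy=4.5)
b=cv2.resize(b,(int(b.shape[1]*500/b.shape[0])//2,500)) if 0 else s["img"][195:320,300:390]
b=cv2.resize(b,(200*90//100,250))
cv2.imwrite("pics/c1.png",np.hstack([big,np.vstack([b,np.zeros_like(b)])]))
for uv in[(296,234),(317,206),(307,219)]: print(uv,unproj(c,uv,.176))
print("side", unproj(s,(346,214),.166))
```

```text
295.5 ((306.14117431640625, 218.63526916503906), (10.123937606811523, 35.89396286010742), 32.47119140625)
(296, 234) [0.5534011  0.08569315 0.176     ]
(317, 206) [0.59684249 0.05288531 0.176     ]
(307, 219) [0.57664027 0.0685325  0.176     ]
side [0.57768061 0.06446518 0.166     ]
```

View pics/c1.png

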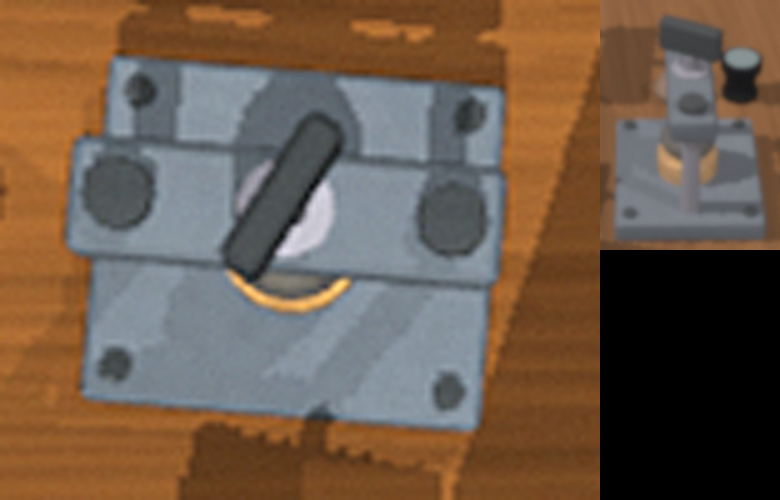

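```bash
cat >> h.py <<'E'
from scipy.spatial.transform import Rotation as Ro
def goto(X,yaw):
    s=telemetry.read_state();M=Ro.from_quat(s["tool_rot"]).as_matrix()
    y0=np.arctan2(M[1,0],M[0,0]); print("t",s["time"],"yaw",round(y0,3),"shift",np.round(M.T@(np.array(X)-s["tool_pos"]),4),"turn",round(-(yaw-y0),3),"q6",s["joint_positions"][5])
E
python3 - <<'E'
from h import *
c=vision.read_camera("top")
n=[unproj(c,p,.138) for p in[(273.8,218),(340.4,223.6)]]
w=[unproj(c,p,.176) for p in[(298.6,233),(315,203.6)]]
print(n,(n[0]+n[1])/2,np.linalg.norm(n[0]-n[1]));print(w,(w[0]+w[1])/2,np.linalg.norm(w[0]-w[1]),np.arctan2(*(w[1]-w[0])[1::-1]))
goto([.577,.068,.231],2.5)
E
```

```text
[array([0.58318989, 0.12362465, 0.138     ]), array([0.57325225, 0.01523663, 0.138     ])] [0.57822107 0.06943064 0.138     ] 0.10884263958796468
[array([0.55492755, 0.08165876, 0.176     ]), array([0.60062263, 0.05597035, 0.176     ])] [0.57777509 0.06881456 0.176     ] 0.052420740314247614 -0.5121388521684549
t 0.25 yaw 0.319 shift [ 5.692e-01 -4.585e-01  3.000e-04] turn -2.181 q6 -0.1209897914151735
```

carry_out(
  steps=[0.038, -0.031, 0, -0.149, 0.085, 0.076, -0.062, 0, -0.298, 0.085, 0.114, -0.093, 0, -0.447, 0.085, 0.152, -0.124, 0, -0.596, 0.085, 0.19, -0.155, 0, -0.745, 0.085],
)

```text
time: 0.75
tool_pos: [0.3127, -0.3376, 0.2313]
tool_rot: [0.86, 0.509, 0.0, 0.0]
ft_force: [0.3, 0.5, 0.4]
gripper_width: 0.0847
```

```bash
python3 -c "
from h import *
goto([.578,.069,.231],2.59)"
```

```text
t 0.75 yaw 1.069 shift [4.841e-01 3.710e-02 3.000e-04] turn -1.521 q6 -0.4736630712474593
```

carry_out(
  steps=[0.046, 0.003, 0, -0.149, 0.085, 0.092, 0.006, 0, -0.298, 0.085, 0.138, 0.01, 0, -0.447, 0.085, 0.184, 0.014, 0, -0.596, 0.085, 0.23, 0.018, 0, -0.745, 0.085],
)

```text
time: 1.25
tool_pos: [0.4402, -0.1453, 0.2315]
tool_rot: [0.616, 0.788, -0.0, 0.0]
ft_force: [0.8, -0.4, 0.4]
gripper_width: 0.085
```

```bash
python3 -c "
from h import *
goto([.578,.069,.231],2.59)"
```

```text
t 1.25 yaw 1.815 shift [0.1746 0.1855 0.0005] turn -0.775 q6 -0.7129384110414141
```

carry_out(
  steps=[0.035, 0.037, 0, -0.148, 0.085, 0.07, 0.074, 0, -0.296, 0.085, 0.105, 0.111, 0, -0.444, 0.085, 0.14, 0.148, 0, -0.592, 0.085, 0.172, 0.184, 0, -0.74, 0.085],
)

```text
time: 1.75
tool_pos: [0.5773, 0.064, 0.2313]
tool_rot: [0.289, 0.957, -0.0, 0.0]
ft_force: [0.9, -0.8, -0.3]
gripper_width: 0.0849
```

Run:
```python
from h import *
goto([.578,.069,.147],2.59)
c=vision.read_camera("top")
s=vision.read_camera("side")
for k in (c,s):
  print(proj(k,[.578,.069,.161]))
cv2.imwrite("pics/c2.png",np.hstack([cv2.resize(c["img"][150:290,230:380],(400,373)),cv2.resize(s["img"][120:260,270:420],(400,373))]))
```

```text
t 1.75 yaw 2.555 shift [0.0022 0.0045 0.0843] turn -0.035 q6 -0.9936127651312318
[306.95738805 219.2683945 ]
[345.76067636 215.01905343]
```

View pics/c2.png

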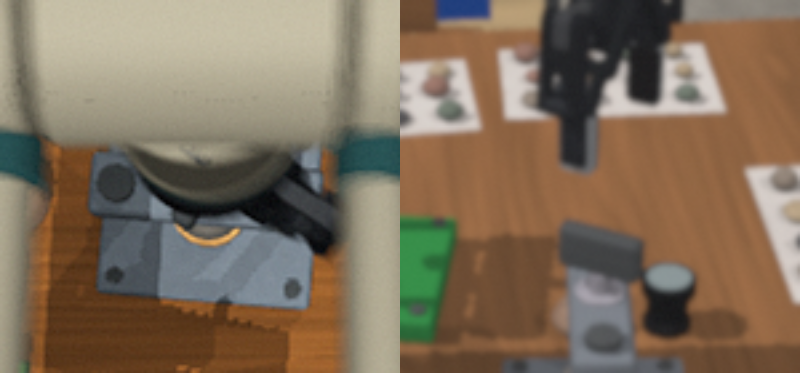

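The side view shows the open fingers above the wing (wing at side crop (600,250), which agrees with the projected grip point). I'll go halfway down and check that the arm has settled.

carry_out(
  steps=[0, 0, 0.01, -0.02, 0.085, 0, 0, 0.02, -0.035, 0.085, 0, 0, 0.03, -0.035, 0.085, 0, 0, 0.035, -0.035, 0.085, 0, 0, 0.035, -0.035, 0.085],
)

```text
time: 2.35
tool_pos: [0.5756, 0.061, 0.1951]
tool_rot: [0.276, 0.961, -0.0, -0.001]
ft_force: [-0.2, 0.5, 0.2]
gripper_width: 0.0849
```

```bash
python3 -c "
from h import *
goto([.578,.069,.147],2.59)"
```

```text
t 2.35 yaw 2.582 shift [0.0021 0.0081 0.0481] turn -0.008 q6 -1.025704644477019
```

carry_out(
  steps=[0.002, 0.008, 0.01, -0.005, 0.085, 0.002, 0.008, 0.024, -0.008, 0.085, 0.002, 0.008, 0.036, -0.008, 0.085, 0.002, 0.008, 0.047, -0.008, 0.085, 0.002, 0.008, 0.047, -0.008, 0.085],
)

```text
time: 2.85
tool_pos: [0.578, 0.0699, 0.1473]
tool_rot: [0.271, 0.962, -0.001, -0.002]
ft_force: [0.1, 0.2, 0.6]
gripper_width: 0.0849
```

Run:
```python
from h import *
goto([.578,.069,.147],2.59)
s=vision.read_camera("side")
cv2.imwrite("pics/c3.png",cv2.resize(s["img"][150:260,290:410],(600,550)))
```

```text
t 2.85 yaw 2.592 shift [-0.0005 -0.0008  0.0003] turn 0.002 q6 -1.0200516059107965
```

View pics/c3.png

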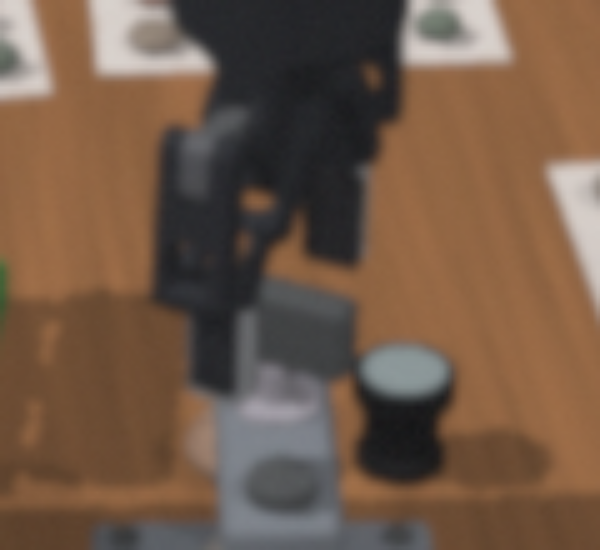

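The wing sits between the two jaws, so I can close.

carry_out(
  steps=[0, 0, 0, 0, 0.0, 0, 0, 0, 0, 0.0, 0, 0, 0, 0, 0.0, 0, 0, 0, 0, 0.0, 0, 0, 0, 0, 0.0],
)

```text
time: 3.4
tool_pos: [0.5795, 0.07, 0.1497]
tool_rot: [0.272, 0.962, 0.0, 0.0]
ft_force: [-2.3, 0.8, 7.8]
gripper_width: 0.0131
```

carry_out(
  steps=[0, 0, 0, 0, 0.0, 0, 0, 0, 0, 0.0, 0, 0, 0, 0, 0.0, 0, 0, 0, 0, 0.0, 0, 0, 0, 0, 0.0],
)

```text
time: 3.9
tool_pos: [0.5795, 0.07, 0.1497]
tool_rot: [0.271, 0.962, 0.0, 0.0]
ft_force: [-0.3, 0.4, 5.2]
gripper_width: 0.0127
```

```bash
cat >> h.py <<'E'
def st():
    s=telemetry.read_state();M=Ro.from_quat(s["tool_rot"]).as_matrix()
    print(round(s["time"],2),"yaw",round(np.arctan2(M[1,0],M[0,0]),4),"q6",round(s["joint_positions"][5],3),"F",np.round(s["ft_force"],1),"M",np.round(s["moment"],3),"w",round(s["gripper_width"],4),np.round(s["tool_pos"],4))
E
python3 -c "
from h import *
st()"
```

```text
3.9 yaw 2.5917 q6 -1.02 F [-0.3  0.4  5.2] M [ 0.208  0.071 -0.05 ] w 0.0127 [0.5795 0.07   0.1497]
```

Gripped. Turning clockwise now.

carry_out(
  steps=[0, 0, 0, 0.1, 0.0, 0, 0, 0, 0.2, 0.0, 0, 0, 0, 0.3, 0.0, 0, 0, 0, 0.4, 0.0, 0, 0, 0, 0.5, 0.0],
)

```text
time: 4.4
tool_pos: [0.5786, 0.0692, 0.1497]
tool_rot: [0.503, 0.864, -0.001, -0.0]
ft_force: [-2.0, -1.4, 6.2]
gripper_width: 0.0134
```

```bash
python3 -c "
from h import *
st()"
```

```text
4.4 yaw 2.0883 q6 -0.516 F [-2.  -1.4  6.2] M [-0.084  0.399  0.023] w 0.0134 [0.5786 0.0692 0.1497]
```

carry_out(
  steps=[0, 0, 0, 0.1, 0.0, 0, 0, 0, 0.2, 0.0, 0, 0, 0, 0.3, 0.0, 0, 0, 0, 0.4, 0.0, 0, 0, 0, 0.5, 0.0],
)

```text
time: 4.9
tool_pos: [0.5774, 0.0688, 0.1497]
tool_rot: [0.701, 0.713, -0.002, -0.0]
ft_force: [-4.5, -1.3, 8.5]
gripper_width: 0.0131
```

```bash
python3 -c "
from h import *
st()"
```

```text
4.9 yaw 1.5883 q6 -0.016 F [-4.5 -1.3  8.5] M [-0.23   0.661  0.045] w 0.0131 [0.5774 0.0688 0.1497]
```

carry_out(
  steps=[0, 0, 0, 0.1, 0.0, 0, 0, 0, 0.2, 0.0, 0, 0, 0, 0.3, 0.0, 0, 0, 0, 0.4, 0.0, 0, 0, 0, 0.5, 0.0],
)

```text
time: 5.4
tool_pos: [0.5762, 0.0691, 0.1497]
tool_rot: [0.856, 0.518, -0.003, -0.001]
ft_force: [-7.8, -1.3, 10.4]
gripper_width: 0.0127
```

```bash
python3 -c "
from h import *
st()"
```

```text
5.4 yaw 1.0883 q6 0.484 F [-7.8 -1.3 10.4] M [-0.084  0.925  0.053] w 0.0127 [0.5762 0.0691 0.1497]
```

carry_out(
  steps=[0, 0, 0, 0.08, 0.0, 0, 0, 0, 0.16, 0.0, 0, 0, 0, 0.24, 0.0, 0, 0, 0, 0.32, 0.0, 0, 0, 0, 0.4, 0.0],
)

```text
time: 5.9
tool_pos: [0.5754, 0.0698, 0.1497]
tool_rot: [0.941, 0.338, -0.004, -0.001]
ft_force: [-10.0, 0.6, 11.5]
gripper_width: 0.0128
```

```bash
python3 -c "
from h import *
st()"
```

```text
5.9 yaw 0.6891 q6 0.883 F [-10.    0.6  11.5] M [0.191 1.14  0.07 ] w 0.0128 [0.5754 0.0698 0.1497]
```

carry_out(
  steps=[-0.001, -0.001, 0, 0.06, 0.0, -0.002, -0.002, 0, 0.12, 0.0, -0.002, -0.002, 0, 0.18, 0.0, -0.002, -0.002, 0, 0.24, 0.0, -0.002, -0.002, 0, 0.3, 0.0],
)

```text
time: 6.4
tool_pos: [0.5749, 0.0704, 0.1497]
tool_rot: [0.981, 0.194, -0.001, -0.0]
ft_force: [-3.0, 1.9, 8.1]
gripper_width: 0.013
```

```bash
python3 -c "
from h import *
st()"
```

```text
6.4 yaw 0.3896 q6 1.182 F [-3.   1.9  8.1] M [0.311 0.531 0.021] w 0.013 [0.5749 0.0704 0.1497]
```

carry_out(
  steps=[0, 0, 0, 0.05, 0.0, 0, 0, 0, 0.1, 0.0, 0, 0, 0, 0.15, 0.0, 0, 0, 0, 0.2, 0.0, 0, 0, 0, 0.25, 0.0],
)

```text
time: 6.9
tool_pos: [0.5747, 0.071, 0.1497]
tool_rot: [0.998, 0.07, -0.001, -0.001]
ft_force: [-4.1, 2.9, 7.6]
gripper_width: 0.013
```

```bash
python3 -c "
from h import *
st()"
```

```text
6.9 yaw 0.14 q6 1.432 F [-4.1  2.9  7.6] M [0.464 0.545 0.087] w 0.013 [0.5747 0.071  0.1497]
```

carry_out(
  steps=[0, 0, 0, 0.05, 0.0, 0, 0, 0, 0.1, 0.0, 0, 0, 0, 0.15, 0.0, 0, 0, 0, 0.2, 0.0, 0, 0, 0, 0.25, 0.0],
)

```text
time: 7.4
tool_pos: [0.5747, 0.0716, 0.1497]
tool_rot: [0.998, -0.055, -0.001, -0.001]
ft_force: [-4.5, 4.2, 7.1]
gripper_width: 0.0132
```

```bash
python3 -c "
from h import *
st()"
```

```text
7.4 yaw -0.1102 q6 1.682 F [-4.5  4.2  7.1] M [0.672 0.558 0.068] w 0.0132 [0.5747 0.0716 0.1497]
```

carry_out(
  steps=[0, 0, 0, 0.05, 0.0, 0, 0, 0, 0.1, 0.0, 0, 0, 0, 0.15, 0.0, 0, 0, 0, 0.2, 0.0, 0, 0, 0, 0.25, 0.0],
)

```text
time: 7.9
tool_pos: [0.5749, 0.0722, 0.1497]
tool_rot: [0.984, -0.179, -0.002, -0.002]
ft_force: [-4.3, 5.4, 7.9]
gripper_width: 0.0134
```

```bash
python3 -c "
from h import *
st()"
```

```text
7.9 yaw -0.3603 q6 1.932 F [-4.3  5.4  7.9] M [0.885 0.487 0.057] w 0.0134 [0.5749 0.0722 0.1497]
```

carry_out(
  steps=[0, 0, 0, 0.05, 0.0, 0, 0, 0, 0.1, 0.0, 0, 0, 0, 0.15, 0.0, 0, 0, 0, 0.2, 0.0, 0, 0, 0, 0.25, 0.0],
)

```text
time: 8.4
tool_pos: [0.5752, 0.0728, 0.1497]
tool_rot: [0.954, -0.3, -0.002, -0.002]
ft_force: [-3.6, 7.5, 5.2]
gripper_width: 0.013
```

```bash
python3 -c "
from h import *
st()"
```

```text
8.4 yaw -0.6103 q6 2.182 F [-3.6  7.5  5.2] M [1.087 0.413 0.039] w 0.013 [0.5752 0.0728 0.1497]
```

carry_out(
  steps=[0, 0, 0, 0.05, 0.0, 0, 0, 0, 0.1, 0.0, 0, 0, 0, 0.15, 0.0, 0, 0, 0, 0.2, 0.0, 0, 0, 0, 0.25, 0.0],
)

```text
time: 8.9
tool_pos: [0.5756, 0.0733, 0.1497]
tool_rot: [0.909, -0.417, -0.002, -0.002]
ft_force: [-1.9, 8.8, 6.8]
gripper_width: 0.0132
```

```bash
python3 -c "
from h import *
st()"
```

```text
8.9 yaw -0.8604 q6 2.432 F [-1.9  8.8  6.8] M [1.249 0.355 0.083] w 0.0132 [0.5756 0.0733 0.1497]
```

Not bottomed after 3.45 rad, and joint 6 is near its range. I'll regrasp half a turn back.

carry_out(
  steps=[0, 0, 0, 0, 0.085, 0, 0, 0, 0, 0.085, 0, 0, 0, 0, 0.085, 0, 0, 0, 0, 0.085, 0, 0, 0, 0, 0.085],
)

```text
time: 9.4
tool_pos: [0.5764, 0.0698, 0.1491]
tool_rot: [0.909, -0.416, -0.0, 0.0]
ft_force: [-0.4, -0.1, 0.0]
gripper_width: 0.0833
```

Run:
```python
from h import *
st();goto([.577,.071,.147],-.86+np.pi)
s=vision.read_camera("side")
cv2.imwrite("pics/c4.png",cv2.resize(s["img"][150:310,290:410],(450,600)))
```

```text
9.4 yaw -0.8583 q6 2.43 F [-0.4 -0.1  0. ] M [ 0.001 -0.019 -0.005] w 0.0833 [0.5764 0.0698 0.1491]
t 9.4 yaw -0.858 shift [-0.0005 -0.0013  0.0021] turn -3.14 q6 2.4301436443727806
```

View pics/c4.png

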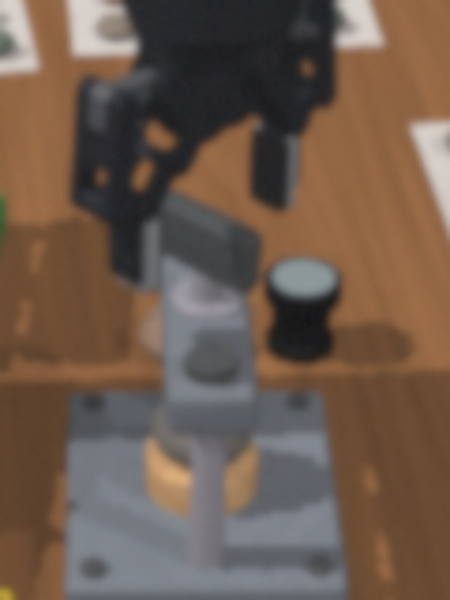

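The wing is between the open jaws (crop (205,235)), with the base and the loupe undisturbed. Turning the open gripper back.

carry_out(
  steps=[0, -0.001, 0.002, -0.14, 0.085, 0, -0.001, 0.002, -0.28, 0.085, 0, -0.001, 0.002, -0.42, 0.085, 0, -0.001, 0.002, -0.56, 0.085, 0, -0.001, 0.002, -0.7, 0.085],
)

```text
time: 9.95
tool_pos: [0.5772, 0.0706, 0.1472]
tool_rot: [0.997, -0.076, -0.0, 0.0]
ft_force: [0.2, 0.7, -0.2]
gripper_width: 0.0849
```

carry_out(
  steps=[0, 0, 0, -0.14, 0.085, 0, 0, 0, -0.28, 0.085, 0, 0, 0, -0.42, 0.085, 0, 0, 0, -0.56, 0.085, 0, 0, 0, -0.7, 0.085],
)

```text
time: 10.45
tool_pos: [0.5772, 0.0706, 0.1473]
tool_rot: [0.963, 0.27, -0.0, 0.0]
ft_force: [0.2, 0.4, -0.2]
gripper_width: 0.0851
```

carry_out(
  steps=[0, 0, 0, -0.14, 0.085, 0, 0, 0, -0.28, 0.085, 0, 0, 0, -0.42, 0.085, 0, 0, 0, -0.56, 0.085, 0, 0, 0, -0.7, 0.085],
)

```text
time: 10.95
tool_pos: [0.5772, 0.0706, 0.1472]
tool_rot: [0.812, 0.584, -0.0, 0.0]
ft_force: [-0.7, -1.1, 0.8]
gripper_width: 0.0849
```

carry_out(
  steps=[0, 0, 0, -0.14, 0.085, 0, 0, 0, -0.28, 0.085, 0, 0, 0, -0.42, 0.085, 0, 0, 0, -0.56, 0.085, 0, 0, 0, -0.7, 0.085],
)

```text
time: 11.45
tool_pos: [0.5772, 0.0706, 0.1473]
tool_rot: [0.562, 0.827, -0.0, 0.0]
ft_force: [-0.7, 0.3, 0.3]
gripper_width: 0.0851
```

carry_out(
  steps=[0, 0, 0, -0.14, 0.085, 0, 0, 0, -0.28, 0.085, 0, 0, 0, -0.342, 0.085, 0, 0, 0, -0.342, 0.085, 0, 0, 0, -0.342, 0.085],
)

```text
time: 11.95
tool_pos: [0.5772, 0.0706, 0.1473]
tool_rot: [0.417, 0.909, -0.0, 0.0]
ft_force: [-0.3, 0.1, -0.1]
gripper_width: 0.0848
```

Run:
```python
from h import *
st();goto([.577,.071,.147],-.86+np.pi)
```

```text
11.95 yaw 2.2824 q6 -0.709 F [-0.3  0.1 -0.1] M [-0.007  0.018 -0.047] w 0.0848 [0.5772 0.0706 0.1473]
t 11.95 yaw 2.282 shift [0.0004 0.0001 0.0003] turn 0.001 q6 -0.7092142496057688
```

carry_out(
  steps=[0, 0, 0, 0, 0.0, 0, 0, 0, 0, 0.0, 0, 0, 0, 0, 0.0, 0, 0, 0, 0, 0.0, 0, 0, 0, 0, 0.0],
)

```text
time: 12.45
tool_pos: [0.5776, 0.0711, 0.1475]
tool_rot: [0.416, 0.909, 0.001, 0.0]
ft_force: [-2.1, -0.5, 2.2]
gripper_width: 0.0133
```

carry_out(
  steps=[0, 0, 0, 0, 0.0, 0, 0, 0, 0, 0.0, 0, 0, 0, 0, 0.0, 0, 0, 0, 0.05, 0.0, 0, 0, 0, 0.1, 0.0],
)

```text
time: 12.95
tool_pos: [0.5775, 0.071, 0.1475]
tool_rot: [0.462, 0.887, 0.0, 0.0]
ft_force: [0.8, 0.6, 1.2]
gripper_width: 0.0131
```

```bash
python3 -c "
from h import *
st()"
```

```text
12.95 yaw 2.1819 q6 -0.609 F [0.8 0.6 1.2] M [ 0.268 -0.057  0.08 ] w 0.0131 [0.5775 0.071  0.1475]
```

carry_out(
  steps=[0, 0, 0, 0.04, 0.0, 0, 0, 0, 0.08, 0.0, 0, 0, 0, 0.12, 0.0, 0, 0, 0, 0.16, 0.0, 0, 0, 0, 0.2, 0.0],
)

```text
time: 13.45
tool_pos: [0.5774, 0.071, 0.1475]
tool_rot: [0.548, 0.837, 0.0, 0.0]
ft_force: [1.9, 0.7, 1.6]
gripper_width: 0.0127
```

```bash
python3 -c "
from h import *
st()"
```

```text
13.45 yaw 1.9825 q6 -0.409 F [1.9 0.7 1.6] M [ 0.221 -0.098  0.212] w 0.0127 [0.5774 0.071  0.1475]
```

carry_out(
  steps=[0, 0, 0, 0.02, 0.0, 0, 0, 0, 0.04, 0.0, 0, 0, 0, 0.06, 0.0, 0, 0, 0, 0.08, 0.0, 0, 0, 0, 0.1, 0.0],
)

```text
time: 13.95
tool_pos: [0.5774, 0.071, 0.1475]
tool_rot: [0.589, 0.808, 0.0, 0.0]
ft_force: [1.3, 3.5, 2.2]
gripper_width: 0.0134
```

```bash
python3 -c "
from h import *
st()"
```

```text
13.95 yaw 1.8825 q6 -0.309 F [1.3 3.5 2.2] M [ 0.456 -0.138  0.193] w 0.0134 [0.5774 0.071  0.1475]
```

carry_out(
  steps=[0, 0, 0, 0.02, 0.0, 0, 0, 0, 0.04, 0.0, 0, 0, 0, 0.06, 0.0, 0, 0, 0, 0.08, 0.0, 0, 0, 0, 0.1, 0.0],
)

```text
time: 14.45
tool_pos: [0.5773, 0.0709, 0.1475]
tool_rot: [0.629, 0.778, 0.0, 0.0]
ft_force: [0.7, 2.8, 2.5]
gripper_width: 0.0129
```

Run:
```python
from h import *
st()
s=vision.read_camera("side")
cv2.imwrite("pics/c5.png",cv2.resize(s["img"][170:310,290:410],(514,600),interpolation=cv2.INTER_CUBIC))
```

```text
14.45 yaw 1.7823 q6 -0.209 F [0.7 2.8 2.5] M [ 0.559 -0.193  0.346] w 0.0129 [0.5773 0.0709 0.1475]
```

View pics/c5.png

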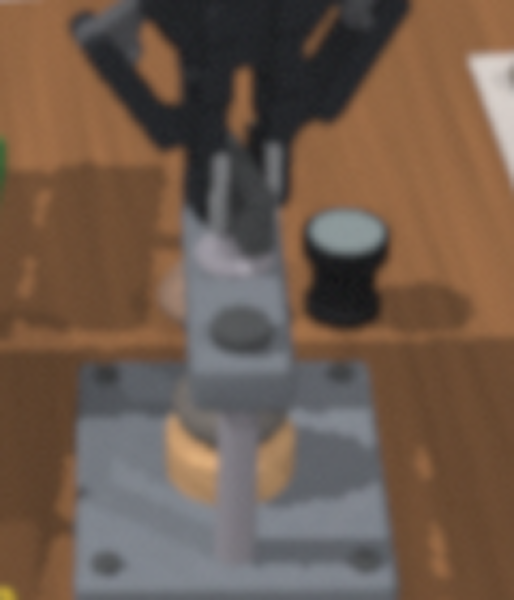

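Moment is rising (0.08 → 0.35 N m). The picture shows the wing held between the jaws at about (245,190), and it seems skewed to them. I'll compare it with projected wing outlines to see whether the knob has stopped.

Run:
```python
from h import *
s=vision.read_camera("side")
def ov(yaw):
    im=s["img"][170:240,310:380].copy();k=7;im=cv2.resize(im,None,fx=k,fy=k,interpolation=cv2.INTER_CUBIC)
    x=np.array([np.cos(yaw),np.sin(yaw),0]);y=np.array([-x[1],x[0],0]);C=np.array([.5775,.071,.161])
    for z in(-.015,.015):
        P=[proj(s,C+a*x*.028+b*y*.007+[0,0,z]) for a,b in((1,1),(1,-1),(-1,-1),(-1,1))]
        cv2.polylines(im,[np.int32(((np.array(P)-[310,170]+.5)*k))],True,(0,0,255) if z>0 else (0,255,255),1)
    return im[:,80:450]
cv2.imwrite("pics/c6.png",np.hstack([ov(1.78),ov(2.13)]))
```

```text
(no output)
```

View pics/c6.png

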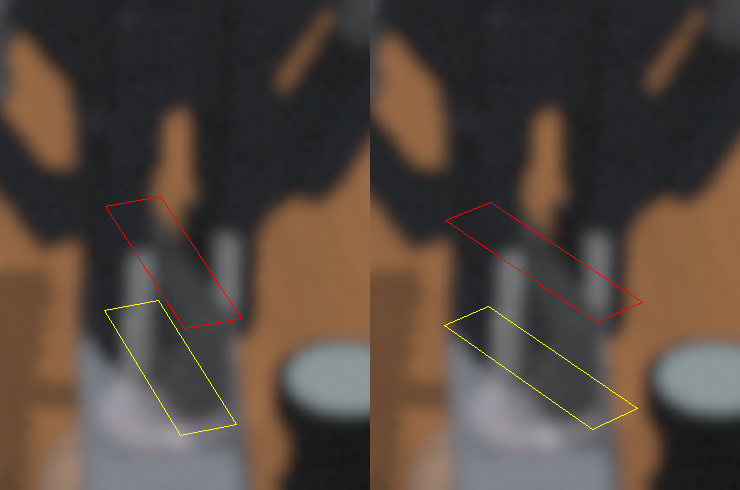

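The 1.78 outline fits (near end at about (200,420)) and the 2.13 one doesn't, so the knob is following. Continuing.

carry_out(
  steps=[0, 0, 0, 0.02, 0.0, 0, 0, 0, 0.04, 0.0, 0, 0, 0, 0.06, 0.0, 0, 0, 0, 0.08, 0.0, 0, 0, 0, 0.1, 0.0],
)

```text
time: 15.05
tool_pos: [0.5773, 0.0709, 0.1474]
tool_rot: [0.667, 0.745, 0.0, 0.0]
ft_force: [2.9, 4.3, 4.9]
gripper_width: 0.0135
```

```bash
python3 -c "
from h import *
st()"
```

```text
15.05 yaw 1.6823 q6 -0.109 F [2.9 4.3 4.9] M [ 0.811 -0.152  0.448] w 0.0135 [0.5773 0.0709 0.1474]
```

carry_out(
  steps=[0, 0, 0, 0.02, 0.0, 0, 0, 0, 0.04, 0.0, 0, 0, 0, 0.06, 0.0, 0, 0, 0, 0.08, 0.0, 0, 0, 0, 0.1, 0.0],
)

```text
time: 15.55
tool_pos: [0.5773, 0.0709, 0.1474]
tool_rot: [0.703, 0.711, 0.0, 0.0]
ft_force: [1.5, 5.4, 5.4]
gripper_width: 0.0128
```

```bash
python3 -c "
from h import *
st()"
```

```text
15.55 yaw 1.5825 q6 -0.009 F [1.5 5.4 5.4] M [ 0.857 -0.142  0.615] w 0.0128 [0.5773 0.0709 0.1474]
```

The moment climbs linearly, about 1.5 N m/rad, to 0.62 N m. That looks like the stop with wind-up in the grip. One look at the wing angle.

Run:
```python
from h import *
s=vision.read_camera("side");st()
def ov(yaw):
    im=s["img"][170:240,310:380].copy();k=7;im=cv2.resize(im,None,fx=k,fy=k,interpolation=cv2.INTER_CUBIC)
    im=cv2.convertScaleAbs(im,alpha=1.6,beta=0)
    if yaw:
      x=np.array([np.cos(yaw),np.sin(yaw),0]);y=np.array([-x[1],x[0],0]);C=np.array([.5775,.071,.161])
      for z in(-.015,.015):
        P=[proj(s,C+a*x*.028+b*y*.007+[0,0,z]) for a,b in((1,1),(1,-1),(-1,-1),(-1,1))]
        cv2.polylines(im,[np.int32(((np.array(P)-[310,173]+.5)*k))],True,(0,0,255) if z>0 else (0,255,255),1)
    return im[:,120:380]
cv2.imwrite("pics/c7.png",np.hstack([ov(0),ov(1.58),ov(1.98)]))
```

```text
15.6 yaw 1.5819 q6 -0.009 F [2.  4.9 5.5] M [ 0.854 -0.133  0.489] w 0.013 [0.5772 0.0709 0.1475]
```

View pics/c7.png

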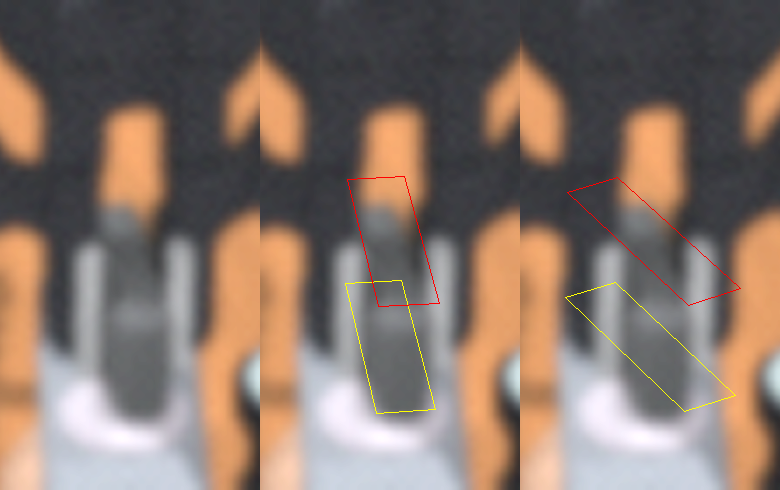

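The 1.58 outline fits again: wing upright in the picture at about (135,310), aligned with the jaws. So the knob still follows against a rising torque. Going on in small steps.

carry_out(
  steps=[0, 0, 0, 0.02, 0.0, 0, 0, 0, 0.04, 0.0, 0, 0, 0, 0.06, 0.0, 0, 0, 0, 0.08, 0.0, 0, 0, 0, 0.1, 0.0],
)

```text
time: 16.1
tool_pos: [0.5772, 0.0709, 0.1475]
tool_rot: [0.737, 0.675, 0.0, 0.0]
ft_force: [1.4, 4.3, 5.3]
gripper_width: 0.0131
```

```bash
python3 -c "
from h import *
st()"
```

```text
16.1 yaw 1.483 q6 0.09 F [1.4 4.3 5.3] M [ 0.816 -0.152  0.742] w 0.0131 [0.5772 0.0709 0.1475]
```

carry_out(
  steps=[0, 0, 0, 0.02, 0.0, 0, 0, 0, 0.04, 0.0, 0, 0, 0, 0.06, 0.0, 0, 0, 0, 0.08, 0.0, 0, 0, 0, 0.1, 0.0],
)

```text
time: 16.6
tool_pos: [0.5772, 0.0709, 0.1474]
tool_rot: [0.77, 0.638, 0.0, 0.0]
ft_force: [0.6, 5.9, 4.9]
gripper_width: 0.0131
```

```bash
python3 -c "
from h import *
st()"
```

```text
16.6 yaw 1.3833 q6 0.19 F [0.6 5.9 4.9] M [ 0.84  -0.108  0.78 ] w 0.0131 [0.5772 0.0709 0.1474]
```

The torque now levels off at about 0.78 N m, so the knob is firmly bottomed. I'll back off slowly, watching where the torque vanishes.

carry_out(
  steps=[0, 0, 0, -0.04, 0.0, 0, 0, 0, -0.08, 0.0, 0, 0, 0, -0.12, 0.0, 0, 0, 0, -0.16, 0.0, 0, 0, 0, -0.2, 0.0],
)

```text
time: 17.1
tool_pos: [0.5772, 0.0709, 0.1474]
tool_rot: [0.702, 0.712, 0.0, 0.0]
ft_force: [1.5, 4.5, 4.8]
gripper_width: 0.0132
```

```bash
python3 -c "
from h import *
st()"
```

```text
17.1 yaw 1.5848 q6 -0.012 F [1.5 4.5 4.8] M [ 0.827 -0.169  0.469] w 0.0132 [0.5772 0.0709 0.1474]
```

carry_out(
  steps=[0, 0, 0, -0.04, 0.0, 0, 0, 0, -0.08, 0.0, 0, 0, 0, -0.12, 0.0, 0, 0, 0, -0.16, 0.0, 0, 0, 0, -0.2, 0.0],
)

```text
time: 17.6
tool_pos: [0.5773, 0.0709, 0.1474]
tool_rot: [0.628, 0.778, 0.0, 0.0]
ft_force: [1.3, 5.3, 4.9]
gripper_width: 0.013
```

```bash
python3 -c "
from h import *
st()"
```

```text
17.6 yaw 1.784 q6 -0.211 F [1.3 5.3 4.9] M [ 0.764 -0.138  0.254] w 0.013 [0.5773 0.0709 0.1474]
```

carry_out(
  steps=[0, 0, 0, -0.04, 0.0, 0, 0, 0, -0.08, 0.0, 0, 0, 0, -0.12, 0.0, 0, 0, 0, -0.16, 0.0, 0, 0, 0, -0.2, 0.0],
)

```text
time: 18.1
tool_pos: [0.5774, 0.071, 0.1474]
tool_rot: [0.547, 0.837, 0.0, 0.0]
ft_force: [2.0, 3.6, 4.5]
gripper_width: 0.0132
```

```bash
python3 -c "
from h import *
st()"
```

```text
18.1 yaw 1.9832 q6 -0.41 F [2.  3.6 4.5] M [ 0.781 -0.176 -0.023] w 0.0132 [0.5774 0.071  0.1474]
```

carry_out(
  steps=[0, 0, 0, -0.04, 0.0, 0, 0, 0, -0.08, 0.0, 0, 0, 0, -0.12, 0.0, 0, 0, 0, -0.16, 0.0, 0, 0, 0, -0.2, 0.0],
)

```text
time: 18.6
tool_pos: [0.5775, 0.071, 0.1474]
tool_rot: [0.461, 0.887, 0.0, 0.0]
ft_force: [3.1, 4.7, 5.1]
gripper_width: 0.0129
```

```bash
python3 -c "
from h import *
st()"
```

```text
18.6 yaw 2.1828 q6 -0.61 F [3.1 4.7 5.1] M [ 0.771 -0.194 -0.062] w 0.0129 [0.5775 0.071  0.1474]
```

The torque crosses over at yaw ≈ 1.98 both loading and unloading, so that is the contact point. A quarter turn from it is yaw 3.55, which is 1.37 rad more.

carry_out(
  steps=[0, 0, 0, -0.1, 0.0, 0, 0, 0, -0.2, 0.0, 0, 0, 0, -0.3, 0.0, 0, 0, 0, -0.4, 0.0, 0, 0, 0, -0.5, 0.0],
)

```text
time: 19.1
tool_pos: [0.5776, 0.0711, 0.1475]
tool_rot: [0.226, 0.974, 0.001, 0.0]
ft_force: [2.0, 5.3, 4.7]
gripper_width: 0.0133
```

carry_out(
  steps=[0, 0, 0, -0.1, 0.0, 0, 0, 0, -0.2, 0.0, 0, 0, 0, -0.3, 0.0, 0, 0, 0, -0.4, 0.0, 0, 0, 0, -0.5, 0.0],
)

```text
time: 19.6
tool_pos: [0.5777, 0.0713, 0.1475]
tool_rot: [-0.022, 1.0, 0.001, 0.001]
ft_force: [2.0, 5.1, 3.8]
gripper_width: 0.0129
```

carry_out(
  steps=[0, 0, 0, -0.1, 0.0, 0, 0, 0, -0.2, 0.0, 0, 0, 0, -0.3, 0.0, 0, 0, 0, -0.37, 0.0, 0, 0, 0, -0.37, 0.0],
)

```text
time: 20.1
tool_pos: [0.5777, 0.0715, 0.1474]
tool_rot: [-0.204, 0.979, 0.001, 0.001]
ft_force: [2.2, 6.7, 4.2]
gripper_width: 0.0128
```

```bash
python3 -c "
from h import *
st()"
```

```text
20.1 yaw -2.7306 q6 -1.98 F [2.2 6.7 4.2] M [ 0.926 -0.3    0.118] w 0.0128 [0.5777 0.0715 0.1474]
```

carry_out(
  steps=[0, 0, 0, 0, 0.085, 0, 0, 0, 0, 0.085, 0, 0, 0, 0, 0.085, 0, 0, 0, 0, 0.085, 0, 0, 0, 0, 0.085],
)

```text
time: 20.6
tool_pos: [0.5769, 0.0704, 0.147]
tool_rot: [-0.204, 0.979, -0.0, -0.0]
ft_force: [-0.8, 0.4, 0.3]
gripper_width: 0.0838
```

carry_out(
  steps=[0, 0, 0, 0, 0.085, 0, 0, -0.01, 0, 0.085, 0, 0, -0.03, 0, 0.085, 0, 0, -0.06, 0, 0.085, 0, 0, -0.09, 0, 0.085],
)

```text
time: 21.1
tool_pos: [0.5769, 0.0707, 0.2388]
tool_rot: [-0.205, 0.979, -0.0, -0.0]
ft_force: [0.8, -0.1, 0.6]
gripper_width: 0.0849
```

Run:
```python
from h import *
st()
s=vision.read_camera("side")
def ov(yaw):
    im=s["img"][170:300,290:400].copy();k=4.5;im=cv2.resize(im,None,fx=k,fy=k,interpolation=cv2.INTER_CUBIC)
    if yaw:
      x=np.array([np.cos(yaw),np.sin(yaw),0]);y=np.array([-x[1],x[0],0]);C=np.array([.5775,.071,.161])
      P=[proj(s,C+a*x*.028+b*y*.007+[0,0,.015]) for a,b in((1,1),(1,-1),(-1,-1),(-1,1))]
      cv2.polylines(im,[np.int32(((np.array(P)-[290,173]+.5)*k))],True,(0,0,255),1)
    return im[:,:380]
cv2.imwrite("pics/c8.png",np.hstack([ov(0),ov(3.55)]))
```

```text
21.1 yaw -2.7294 q6 -1.981 F [ 0.8 -0.1  0.6] M [-0.064  0.048 -0.01 ] w 0.0849 [0.5769 0.0707 0.2388]
```

View pics/c8.png

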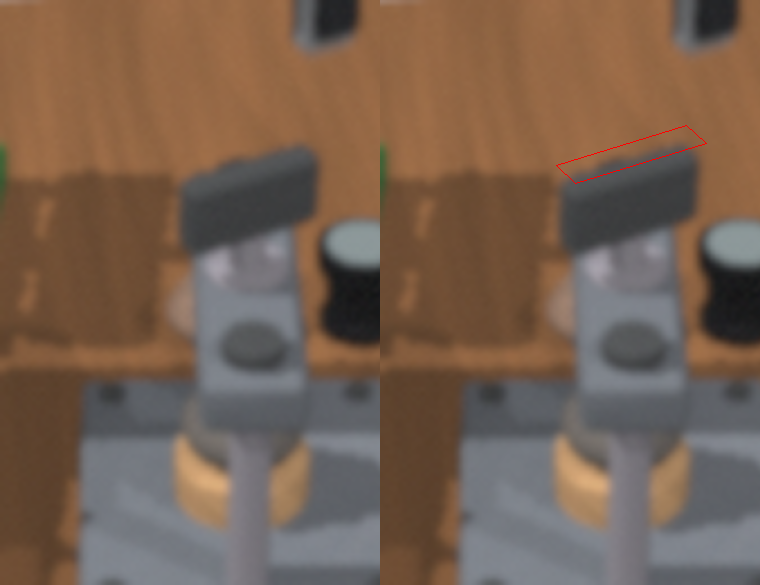

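The wing stands parallel to the 3.55 rad outline, the gripper is clear above it, and loupe and pebble are where they were. Handing in.

```bash
python3 -c "
from h import *
st();print(finish_job())"
```

```text
21.15 yaw -2.7293 q6 -1.98 F [ 1.2 -0.8  4. ] M [-0.025 -0.016 -0.019] w 0.0849 [0.58   0.0708 0.2447]
the job is handed in; nothing more can be done
None
```

The job is handed in at 21 s of the 72 s allowed. I turned the knob of the large grey clamp clockwise until it bottomed, backed it off a quarter turn, let go and lifted clear. No verdict was reported.

- **Turning down:** It took about 3.75 rad (0.6 turn) to reach contact, with one regrasp partway because the last joint neared its range. I then pressed on until the torque levelled off at about 0.78 N m, against about 0.05 N m of free friction. At the knob's 2.5 mm per radian, that should be far above the 15 N needed.
- **Backing off:** Contact showed at the same tool yaw, about 1.98 rad, both going down and coming back. I ended at 3.55 rad, which should leave the pad about 4 mm clear of the pebble.
- **Last checks:** In the side picture the wing lies parallel to its predicted 3.55 rad outline. The loupe and the brown pebble look unmoved and the gripper is open about 70 mm above the wing. The dark pebble was outside the last pictures, but the arm never went low near it.

**What disagreed:**
- **No hard stop:** The knob kept giving, about 0.6 rad of springy travel past contact. If the true bottom lies within that travel, the gap is about 5 mm by my estimate, still inside the 2–6 mm allowed. I could not see the gap itself.
- **Noisy torque readings:** They varied by about 0.1 N m, and the last one before release (+0.12) had the wrong sign.
- **Outline offset:** The projected outlines sat 3 to 4 pixels low in the side view at first, so I shifted them up by 3 pixels. In the last picture the shifted outline sat slightly above the wing.

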